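# Press down a re-cemented football boot sole from arch to toe

## Robot

A 6-joint arm with a two-finger parallel gripper is mounted at the origin on the work surface. World frame = base frame: x ahead of the robot, y to its left, z up, the work surface at z = 0. Lengths are in m, angles in rad, forces in N, time in s.
With the tool pointing down it reaches from about 0.25 to 0.775 m from the base axis. Payload 4 kg.
Tool frame: the origin (TCP) lies at the very end of the fingers, on their centre line; the grasp point (between the pads) lies 19 mm behind it; z points along the fingers, y is the line along which they close (so a half turn about z gives the same grasp; the last joint's range is limited). The gripper opens to 94 mm and grips with 3 to 60 N. Pads are 16 mm wide; open, the fingers measure 119 mm over their backs; the gripper's body (75 mm by 177 mm) begins 78 mm behind the grasp point.
Start: joints at [1.051, 0.087, 1.371, -0, 1.684, -0.103], TCP at [0.223, 0.503, 0.206] pointing down, gripper open.
Joint ranges: [-3.1, 3.1], [-0.76, 2.03], [0.27, 2.55], [-1.08, 4.22], [0.17, 2.65], [-2.57, 2.57]. Speed limits (rad/s): [2.79, 2.79, 3.14, 3.14, 3.14, 3.14].

## Interface

Orientations are given as [roll, pitch, yaw] about the fixed x, y, z axes, in that order (R = Rz(yaw) Ry(pitch) Rx(roll)).
In Python, from bench import robot gives the robot as it stands. The module is installed in compiled form; this text tells all that it offers.
- The arm moves only by the tool move_arm, never from a script. Its argument "deltas" is one flat list of numbers, 7 for each row, row after row: the turn, a rotation vector about the tool's x, y, z in rad, then the shift along the tool's x, y, z in cm, then the closure, from -1 (fully open) to 1 (shut). A call has 1 to 8 rows; each row is the pose to reach, as a shift and turn from the pose commanded when the call began, along the tool's axes at that moment; what a row does not reach only later rows make up. A row lasts 1/10 s, in which the tool goes at most 50 mm and 8.59 degrees, less where a joint would pass 70% of its speed; a pose out of reach is approached as far as the arm can. A call with a gripper value outside its range is refused whole. The fingers move at their own pace and stop on an object; the grip force is fixed at half the most. Time passes only in rows, so rows that repeat a pose let the fingers close. It gives the time, the measured TCP pose, the force, the opening and the grip force at its end, in the units of the state.
- robot.get_obs(): the state, without advancing time (a new reading comes with each control period).
- robot.snapshot(name): name is "side" or "top" or "wrist"; returns a dict with "image" (400x640x3 uint8, red, green, blue), "depth" (400x640 float32, m along the optical axis (not along the pixel's ray), 0 where there is no reading), "fov_y" (degrees; the focal length in pixels is half the picture's height over the tangent of half this angle, whatever the lens; pixels are square), "cx", "cy" (the principal point, pixels), "D" ([k1, k2, p1, p2, k3] as OpenCV has them; the pictures are not rectified), "origin" and "orientation" of the camera in the world; the wrist camera has in their place "T_tool_cam" (4x4, takes a point from camera to tool coordinates, whose origin is the TCP and whose axes are the flange's). Camera axes: x right, y up, looking along -z (the intrinsics and any distortion apply to the point x, -y, -z); pixel columns grow to the right and rows downward; lengths in m; the calibration is good to about 2 mm. A picture is of the moment at which its call begins: read the wrist's pose just before it.
- robot.close_job(): hands the job in; it is judged then, once.
The state is a dict: "time": time; "joint_positions": joint angles; "qvel": joint speeds; "joint_torque": joint torques, N m; "tool_pos": TCP position; "ee_rot": TCP orientation; "wrist_force": force on the tool from outside, world axes, zero at the start; "wrist_torque": the same for the moment, N m; "width": finger opening in m; "finger_force": force on a finger pad.
Only numpy, scipy, OpenCV 4.12 (cv2) and the standard library are available. Lean on these libraries where they do the work, as an engineer would, in place of code of your own. Each camera call takes 0.05 s, during which the arm holds its last target. There are 200 camera calls.

## Task

The football boot turned sole-up on the iron last has touch-dry contact cement on its loose sole, which is still attached at the heel but gapes open from the arch to the toe. With light fingertip pressure from above, press the sole flush onto the boot, first at the arch, then at the ball of the foot, then at the toe, each part right down before you touch the next so that no air is trapped, and come away clear. Do not lift the sole or pull it further open, and leave the other boot, the tin, the hammer and the brush where they are.

Things in the scene. Friction and masses are not known exactly. Their poses are not given: they have to be found in the camera images.
- last: fixed iron bench last (foot 170 mm across) with a pale football boot on it, sole up, 275 mm long, 90 mm wide. Origin on the bench top under the sole's midline, at the crease between arch and ball; +x to the toe (toe end 120 mm, heel end -155 mm, column -95 mm), z up. The black sole is 5 mm thick; flush, its outer face is 205 mm above the bench and its studs, 16 mm wide, stand 10.5 mm above that.
- arch_face: outer (upper) face of the arch part of the sole, 50 mm long, 62 to 73 mm wide, no studs; origin on its crease with the heel part, at x = -50 mm, z = 200 mm of the last; its x runs towards the toe, z out of the sole. It tilts up about its crease.
- ball_face: outer face of the ball part of the sole, 55 mm long, 73 to 90 mm wide; origin on its crease with the arch part (x = 0, z = 200 mm of the last when the arch is flush); axes as for arch_face. Four studs at (x, y) mm: (14, 26), (14, -31), (44, 32), (44, -34).
- toe_face: outer face of the toe part of the sole, 65 mm long, rounded, up to 90 mm wide; origin on its crease with the ball part (x = 55 mm, z = 200 mm of the last when arch and ball are flush); axes as for arch_face. Two studs at (x, y) mm: (33, 25), (33, -25).
- arch_spot (a point): point on the outer face of the arch part, on the midline, 28 mm towards the toe from its crease: the place to press the arch. At x = -22 mm, z = 205 mm of the last when flush. 10 N is ample here, 40 N is too much.
- ball_spot (a point): point on the outer face of the ball part, on the midline between the studs, 30 mm from its crease: the place to press the ball. At x = 30 mm, z = 205 mm of the last when flush. 10 N is ample here, 40 N is too much.
- toe_spot (a point): point on the outer face of the toe part, on the midline between its two studs, 35 mm from its crease: the place to press the toe. At x = 90 mm, z = 205 mm of the last when flush. 10 N is ample here, 40 N is too much.
- sole_arch (a joint): how far the arch part gapes about its crease with the heel part, rad: 0 flush, positive open; starts 0.08 to 0.14. It carries ball and toe with it, stays where it is left, gives under about 4 N at its spot and is firm once flush.
- sole_ball (a joint): the bend of the ball part relative to the arch part, rad: 0 in line, positive open; starts 0.10 to 0.18. Carries the toe, stays where it is left, gives under about 3 N at its spot once the arch is down, firm once flush.
- sole_toe (a joint): the bend of the toe part relative to the ball part, rad: 0 in line, positive open; starts 0.10 to 0.18. Stays where it is left, gives under about 2.5 N at its spot, firm once flush.
- other_boot: the pair's other boot, loose, standing on its studs, 275 mm long, 110 mm high; origin under the middle at bench level, x to its toe. Not to be moved.
- cement_tin: closed round tin, 84 mm across, 100 mm high, loose; origin at the centre of its underside. Not to be moved.
- hammer: shoe hammer, 240 mm long, lying flat, loose; x runs from the handle to the head. Not to be moved.
- brush: cement brush, 190 mm long, lying flat, loose. Not to be moved.

How it is judged:
On the way, in this order (a step that is already met when the one before it is completed fails the run):
1. a fingertip presses the arch part flush (contact force between the fingers and arch_face above 1 N and value of joint sole_arch below 0.03 rad), for 0.05 s.
2. a fingertip presses the ball part flush (contact force between the fingers and ball_face above 1 N and value of joint each of sole_arch, sole_ball below 0.03 rad), for 0.05 s.
3. a fingertip presses the toe part flush (contact force between the fingers and toe_face above 1 N and value of joint each of sole_arch, sole_ball, sole_toe below 0.03 rad), for 0.05 s.
At the end, for the whole second after the job is handed in: Arch, ball and toe parts of the sole all lie flush on the boot (each within 0.03 rad, about 1 to 2 mm) and stay so (value of joint each of sole_arch, sole_ball, sole_toe below 0.03 rad); the robot touches nothing.
It fails at once if the ball or toe part is pressed (over 2 N) while the arch still gapes (over 0.04 rad) (value of joint sole_arch above 0.04 rad and (contact force between the fingers and ball_face above 2 N or contact force between the fingers and toe_face above 2 N)).
It fails at once if the toe part is pressed (over 2 N) while the ball part still gapes (over 0.04 rad) (value of joint sole_ball above 0.04 rad and contact force between the fingers and toe_face above 2 N).
It fails at once if the boot is pressed or struck harder than 40 N (contact force between any of the fingers, the arm and last above 40 N).
It fails at once if the sole is lifted or pulled further open than it was (any bend over 0.24 rad) (value of joint any of sole_arch, sole_ball, sole_toe above 0.24 rad).
It fails at once if the other boot, tin, hammer or brush is moved or lifted by more than 15 mm (distance of any of other_boot, cement_tin, hammer, brush from where it was at the start of the episode above 0.015 m).
It also fails if it takes over 48 s, if anything falls off the work surface, if the arm or the gripper's body presses on something with over 40 N, if the wrist force passes 120 N, or if a joint passes its speed limit or range.

## Working session

There is one attempt and no reset: what is moved stays moved. The work goes in short steps, Python scripts to look and compute and a tool call to move; the robot and the scene stay as the last step left them, time stands still between calls to the robot, and variables do not carry over. Pictures are saved under pics/ and viewed, at most 10 in all, crops included, and the job is handed in when it is done.

Besides the shell and the picture viewer there is one more tool, called after ">>>" as name(argument=value, ...) on one line, values as JSON. move_arm: Moves the arm, as the interface text tells. Its arguments: {"type":"object","properties":{"deltas":{"type":"array","items":{"type":"number"}}},"required":["deltas"]}

```bash
mkdir -p pics; cat > h.py <<'E'
import numpy as np, cv2, pickle
from scipy.spatial.transform import Rotation as R
from bench import robot
def snap(n,tag):
    o=robot.get_obs(); s=robot.snapshot(n); pickle.dump((o,s),open(f'pics/{tag}.pkl','wb'))
    cv2.imwrite(f'pics/{tag}.png',s['image'][:,:,::-1]); return o,s
def cloud(tag):
    o,s=pickle.load(open(f'pics/{tag}.pkl','rb'))
    f=200/np.tan(np.radians(s['fov_y'])/2); K=np.array([[f,0,s['cx']],[0,f,s['cy']],[0,0,1]])
    v,u=np.mgrid[0:400,0:640]; p=np.stack([u,v],-1).reshape(-1,1,2).astype(float)
    n=cv2.undistortPoints(p,K,np.array(s['D'],float)).reshape(400,640,2); d=s['depth']
    c=np.stack([n[...,0]*d,-n[...,1]*d,-d],-1)
    if 'T_tool_cam' in s:
        T=np.array(s['T_tool_cam']); c=c@T[:3,:3].T+T[:3,3]
        er=np.array(o['ee_rot']); M=R.from_euler('xyz',er).as_matrix(); t=o['tool_pos']
    else:
        er=np.array(s['orientation']); M=er if er.shape==(3,3) else R.from_euler('xyz',er).as_matrix() if er.size==3 else R.from_quat(er).as_matrix(); t=s['origin']
    return c@M.T+np.array(t), d>0, s
E
python3 - <<'E'
from h import *
for n in('top','side'):
    o,s=snap(n,n+'0'); print(n,s['origin'],s['orientation'],s['fov_y'],s['D'])
print(o)
E
```

```text
top [ 0.48967208 -0.00241633  1.05132458] [ 0.07833856 -0.02555829 -1.58650752] 55.11618596079656 [-0.04683554  0.          0.          0.          0.        ]
side [ 0.39592202 -0.62977583  0.82473209] [ 0.75509173  0.00545155 -0.31447585] 50.07146802196324 [-0.03838742  0.          0.          0.          0.        ]
{'time': 0.05, 'joint_positions': array([ 1.05091502e+00,  8.79565491e-02,  1.37219280e+00,  1.37581543e-05,
        1.68361785e+00, -1.03073191e-01]), 'qvel': array([-0.0009364 , -0.00123704,  0.00050821, -0.00181415,  0.00290128,
        0.00092385]), 'joint_torque': array([ 2.26301192e-03, -3.41539514e+01, -3.03596127e+01,  7.21099041e-02,
        3.04863893e-02, -8.96411120e-05]), 'tool_pos': array([0.22238361, 0.502452  , 0.20433452]), 'ee_rot': array([-3.13943105e+00, -2.37342179e-04,  2.72478581e+00]), 'wrist_force': array([-0.39829968,  0.10621653, -0.04884983]), 'wrist_torque': array([ 0.0407538 ,  0.00062275, -0.02239554]), 'finger_force': 0.0, 'width': 0.09413814699737215}
```

View pics/top0.png

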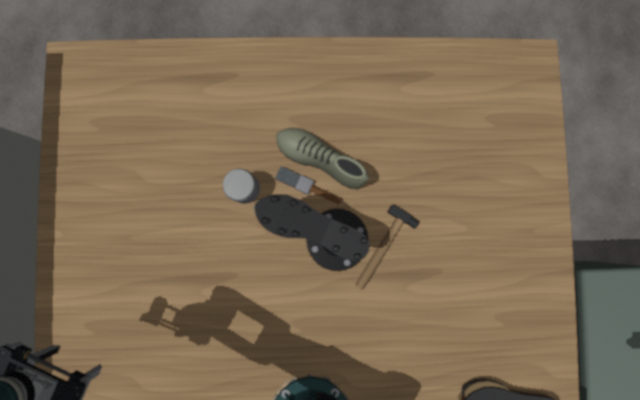

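View pics/side0.png

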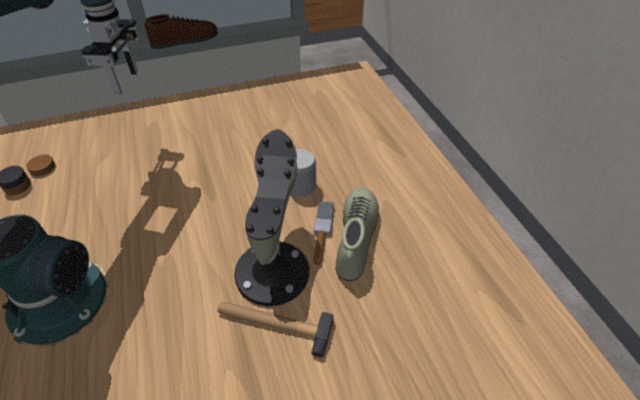

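The top view shows the sole with its toe at about (258,212) and its heel at about (365,245). The hammer, brush, tin and other boot are all low. The side view shows the same sole with its toe at (275,135) and its heel at (265,232).

```bash
cat > m.py <<'E'
from h import *
for t in('top0','side0'):
    P,ok,s=cloud(t); g=s['image'].mean(-1)
    m=ok&(P[...,2]>.185)&(P[...,2]<.32)&(P[...,0]>.3)&(P[...,0]<.65)&(abs(P[...,1])<.3)
    n,l,st,_=cv2.connectedComponentsWithStats(m.astype(np.uint8)); k=1+st[1:,4].argmax(); m=l==k
    dark=m&(g<75); X=P[dark]; c=X[:,:2].mean(0)
    (_,_),(_,_),_=cv2.minAreaRect(X[:,:2].astype(np.float32)); w,V=np.linalg.eigh(np.cov(X[:,:2].T)); a=V[:,1]*np.sign(V[1,1])
    b=np.array([-a[1],a[0]]); q=(X[:,:2]-c)@np.c_[a,b]
    print(t,st[k],m.sum(),dark.sum(),'c',c,'axis',a,np.degrees(np.arctan2(a[1],a[0])),'ext',q.min(0),q.max(0))
    for lo in np.arange(-.16,.16,.01):
        i=(q[:,0]>=lo)&(q[:,0]<lo+.01)
        if i.sum()>5:
            j=i&(abs(q[:,1])<.015); print('%.3f ylo %.3f yhi %.3f zmid %.4f'%(lo+.005,q[i,1].min(),q[i,1].max(),np.median(X[j,2]) if j.any() else 0))
for t,box in(('top0',(235,180,150,110)),('side0',(225,115,100,150))):
    im=cv2.imread(f'pics/{t}.png'); x,y,w,h=box; c=cv2.resize(im[y:y+h,x:x+w],None,fx=4,fy=4,interpolation=2); cv2.imwrite(f'pics/{t}c.png',cv2.convertScaleAbs(c,alpha=1.8,beta=10))
E
python3 m.py
```

```text
top0 [ 253  194  116   67 3826] 3826 3733 c [ 0.50416042 -0.00475676] axis [0.39879277 0.91704107] 66.49726982496118 ext [-0.13847041 -0.043445  ] [0.12212273 0.04373886]
-0.135 ylo -0.019 yhi 0.022 zmid 0.2048
-0.125 ylo -0.026 yhi 0.031 zmid 0.2056
-0.115 ylo -0.028 yhi 0.032 zmid 0.2059
-0.105 ylo -0.030 yhi 0.035 zmid 0.2049
-0.095 ylo -0.032 yhi 0.036 zmid 0.2053
-0.085 ylo -0.032 yhi 0.035 zmid 0.2052
-0.075 ylo -0.033 yhi 0.035 zmid 0.2051
-0.065 ylo -0.032 yhi 0.033 zmid 0.2055
-0.055 ylo -0.033 yhi 0.031 zmid 0.2051
-0.045 ylo -0.033 yhi 0.029 zmid 0.2051
-0.035 ylo -0.033 yhi 0.028 zmid 0.2052
-0.025 ylo -0.033 yhi 0.027 zmid 0.2066
-0.015 ylo -0.034 yhi 0.027 zmid 0.2080
-0.005 ylo -0.035 yhi 0.028 zmid 0.2096
0.005 ylo -0.037 yhi 0.030 zmid 0.2109
0.015 ylo -0.039 yhi 0.034 zmid 0.2125
0.025 ylo -0.042 yhi 0.038 zmid 0.2158
0.035 ylo -0.043 yhi 0.041 zmid 0.2187
0.045 ylo -0.043 yhi 0.042 zmid 0.2223
0.055 ylo -0.043 yhi 0.044 zmid 0.2251
0.065 ylo -0.043 yhi 0.044 zmid 0.2284
0.075 ylo -0.042 yhi 0.043 zmid 0.2327
0.085 ylo -0.037 yhi 0.041 zmid 0.2378
0.095 ylo -0.033 y
[... 680 characters left out ...]
 -0.029 yhi 0.031 zmid 0.2057
-0.025 ylo -0.029 yhi 0.030 zmid 0.2058
-0.015 ylo -0.030 yhi -0.029 zmid 0.0000
-0.005 ylo -0.031 yhi -0.029 zmid 0.0000
0.005 ylo -0.032 yhi -0.030 zmid 0.0000
0.015 ylo -0.034 yhi -0.032 zmid 0.0000
0.025 ylo -0.036 yhi -0.025 zmid 0.0000
0.035 ylo -0.038 yhi 0.037 zmid 0.0000
0.045 ylo -0.040 yhi 0.028 zmid 0.0000
0.055 ylo -0.042 yhi 0.035 zmid 0.0000
0.065 ylo -0.041 yhi 0.043 zmid 0.0000
0.075 ylo -0.041 yhi 0.044 zmid 0.0000
0.085 ylo -0.039 yhi 0.044 zmid 0.2310
0.095 ylo -0.036 yhi 0.043 zmid 0.2355
0.105 ylo -0.030 yhi 0.041 zmid 0.2391
0.115 ylo -0.018 yhi 0.038 zmid 0.2435
0.125 ylo -0.018 yhi 0.030 zmid 0.2477
0.135 ylo -0.006 yhi 0.016 zmid 0.2511
```

View pics/top0c.png

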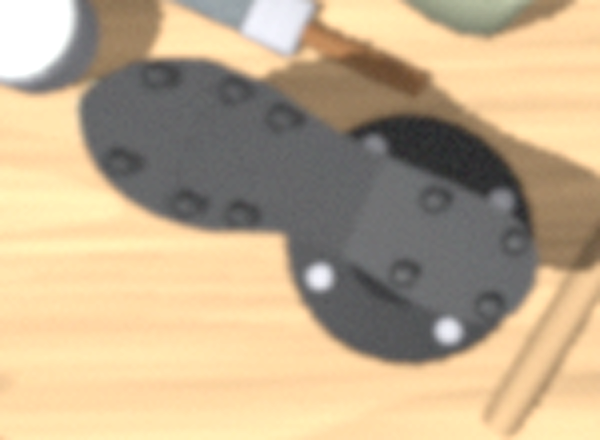

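View pics/side0c.png

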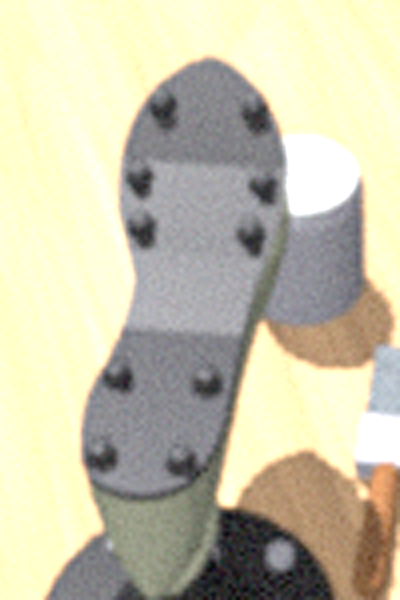

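```bash
cat > fit.py <<'E'
from h import *
from scipy.optimize import least_squares
P,ok,s=cloud('top0'); px=[(241,213),(283,118),(188,205),(235,90),(122,162),(160,75)]
W=np.array([np.median(P[int(180+v/4)-1:int(180+v/4)+2,int(235+u/4)-1:int(235+u/4)+2].reshape(-1,3),axis=0) for u,v in px])
def pt(x,y,part,th,h):
    a=np.cumsum(th); o=np.array([-.05,.2])
    for i,L in enumerate((.05,.055)[:part]): o=o+L*np.array([np.cos(a[i]),np.sin(a[i])])
    c,d=np.cos(a[part]),np.sin(a[part]); return np.array([o[0]+x*c-h*d,y,o[1]+x*d+h*c])
S=[(14,26,1),(14,-31,1),(44,32,1),(44,-34,1),(33,25,2),(33,-25,2)]
g=ok&(P[...,2]>.2)&(P[...,2]<.27)&(P[...,0]>.3)&(P[...,0]<.65)&(abs(P[...,1])<.3); Q=P[g]
def mod(p): 
    c,d=np.cos(p[2]),np.sin(p[2]); A=np.array([pt(x/1e3,y/1e3,k,p[3:6],.0155) for x,y,k in S])
    return np.c_[p[0]+c*A[:,0]-d*A[:,1],p[1]+d*A[:,0]+c*A[:,1],A[:,2]]
def res(p):
    c,d=np.cos(p[2]),np.sin(p[2]); D=Q-[p[0],p[1],0]; x=c*D[:,0]+d*D[:,1]; y=-d*D[:,0]+c*D[:,1]
    k=(abs(y)<.015)&(x>-.15)&(x<.1); kn=[pt(0,0,0,p[3:6],.005),pt(0,0,1,p[3:6],.005),pt(0,0,2,p[3:6],.005),pt(.065,0,2,p[3:6],.005)]
    xx=np.arange(-.14,.1,.01); zz=np.array([np.median(Q[k&(abs(x-v)<.006),2]) for v in xx])
    zm=np.interp(xx,[-.2]+[q[0] for q in kn],[.205]+[q[2] for q in kn])
    return np.r_[(mod(p)-W)[:,:2].ravel(),(zm-zz)]
r=least_squares(res,[.51,.01,1.16,.11,.14,.14],diff_step=1e-4,x_scale=[.01,.01,.1,.1,.1,.1])
p=r.x; print(p,np.degrees(p[2])); print((mod(p)-W)*1e3)
o=robot.get_obs(); M=R.from_euler('xyz',o['ee_rot']).as_matrix()
c,d=np.cos(p[2]),np.sin(p[2])
print('turn y', np.degrees(p[2]-np.arctan2(M[1,1],M[0,1])))
for x in(-.022,.03,.09):
    w=np.array([p[0]+c*x,p[1]+d*x,.205]); print(x,w,'shift cm',(w-o['tool_pos'])@M*100)
for k,x in((0,.028),(1,.03),(2,.035)): print('now',pt(x,0,k,p[3:6],.005))
E
python3 fit.py
```

```text
[0.50985239 0.00963858 1.16362735 0.14916835 0.15405662 0.13058462] 66.67093623149444
[[-0.14244269 -0.32757499 -0.11125968]
 [ 0.851825   -0.79535268 -0.12356023]
 [ 1.04747293  1.08305733  0.85099253]
 [ 0.3116412  -0.91986645 -0.92851595]
 [-0.51031024 -0.08245211 -0.35897891]
 [-0.518384    1.00168687  1.36281108]]
turn y 0.5500072519235367
-0.022 [ 0.50114014 -0.01056283  0.205     ] shift cm [-4.62530390e+01 -3.56313109e+01  5.17588678e-03]
0.03 [0.52173273 0.03718595 0.205     ] shift cm [-4.62031209e+01 -3.04315605e+01 -4.99056662e-03]
0.09 [0.54549341 0.09228068 0.205     ] shift cm [-4.61455230e+01 -2.44318484e+01 -1.67210898e-02]
now [-0.02305402  0.          0.20910572]
now [0.02658311 0.         0.22116067]
now [0.0815919  0.         0.24310219]
```

>>> move_arm(deltas=[0,0,0,0,0,-5,1,0,0,0,0,0,-10,1,0,0,0,-4,-3,-12,1,0,0,0,-8,-6,-12,1,0,0,0,-12,-9.2,-12,1,0,0,0,-16,-12.3,-12,1,0,0,0,-20,-15.4,-12,1,0,0,0,-24,-18.5,-12,1])

```text
time: 0.9
tool_pos: [0.3644, 0.2406, 0.3251]
ee_rot: [-3.141, -0.0, 2.725]
wrist_force: [-0.0, 0.4, 0.5]
width: 0.0336
finger_force: 0.0
```

>>> move_arm(deltas=[0,0,0,-4,-3,0,1,0,0,0,-8,-6,0,1,0,0,0,-12,-9.2,0,1,0,0,0,-16,-12.3,0,1,0,0,0,-20,-15.4,0,1,0,0,0,-22.2,-17.1,0,1,0,0,0,-22.2,-17.1,0,1,0,0,0,-22.2,-17.1,0,1])

```text
time: 1.7
tool_pos: [0.4977, -0.004, 0.3247]
ee_rot: [3.142, -0.002, 2.724]
wrist_force: [-0.3, 0.7, 0.3]
width: 0.0005
finger_force: 0.0
```

```bash
cat > st.py <<'E'
from h import *
import sys
p=np.array([.50985,.00964,1.16363]); o=robot.get_obs(); M=R.from_euler('xyz',o['ee_rot']).as_matrix()
c,d=np.cos(p[2]),np.sin(p[2]); print('t',o['time'],o['tool_pos'],o['ee_rot'],'F',o['wrist_force'],'w',o['width'])
D=o['tool_pos']-[p[0],p[1],0]; print('in last',c*D[0]+d*D[1],-d*D[0]+c*D[1],D[2])
for x in(-.022,.03,.09): print(x,(np.array([p[0]+c*x,p[1]+d*x,.205])-o['tool_pos'])@M*100)
E
python3 st.py
```

```text
t 1.7 [ 0.49765275 -0.00400848  0.32468868] [ 3.14156188e+00 -2.13332303e-03  2.72352760e+00] F [-0.32329225  0.695173    0.29805769] w 0.00045537344808160233
in last -0.017362895512534903 0.005795162402431015 0.324688681664859
-0.022 [-0.61006769 -0.4577353  11.96757985]
0.03 [-0.55339556  4.74195587 11.96786075]
0.09 [-0.48800465 10.74159952 11.96818486]
```

>>> move_arm(deltas=[0,0,0,0,0,3,1,0,0,0,0,0,6,1,0,0,0,0,0,9,1,0,0,0,0,0,9,1,0,0,0,0,0,9,1])

```text
time: 2.2
tool_pos: [0.4974, -0.0025, 0.2361]
ee_rot: [3.141, -0.0, 2.727]
wrist_force: [-0.6, -0.5, -0.5]
width: 0.0003
finger_force: 0.0
```

```bash
python3 st.py
```

```text
t 2.2 [ 0.49735559 -0.0025458   0.23608692] [ 3.14129541e+00 -2.12200101e-04  2.72677943e+00] F [-0.55298733 -0.47577317 -0.46557324] w 0.00028357944819879834
in last -0.016137462661345393 0.006647262747160254 0.23608691665559192
-0.022 [-0.66984947 -0.58207751  3.10837671]
0.03 [-0.630086    4.61777022  3.10993076]
0.09 [-0.58420508 10.61759453  3.11172388]
```

>>> move_arm(deltas=[0,0,0,-0.6,-0.6,0,1,0,0,0,-0.6,-0.6,0.9,1,0,0,0,-0.6,-0.6,1.8,1,0,0,0,-0.6,-0.6,1.8,1,0,0,0,-0.6,-0.6,1.8,1])

```text
time: 2.7
tool_pos: [0.5007, -0.0117, 0.2171]
ee_rot: [-3.141, -0.001, 2.725]
wrist_force: [0.6, 0.3, -1.0]
width: 0.0007
finger_force: 0.0
```

```bash
python3 st.py
```

```text
t 2.7 [ 0.50069655 -0.01172359  0.21705214] [-3.14148769e+00 -9.32454611e-04  2.72461575e+00] F [ 0.55202607  0.2840328  -0.96089663] w 0.0006797297805454629
in last -0.02324189324668114 -5.5051699698181744e-05 0.2170521442286417
-0.022 [0.00559944 0.12425584 1.20520713]
0.03 [0.0566136  5.32400558 1.20470893]
0.09 [ 0.11547609 11.32371681  1.20413408]
```

Aligned. Pressing the arch gently.

>>> move_arm(deltas=[0,0,0,0,0,0.2,1,0,0,0,0,0,0.4,1,0,0,0,0,0,0.6,1,0,0,0,0,0,0.8,1,0,0,0,0,0,0.9,1,0,0,0,0,0,1.0,1,0,0,0,0,0,1.0,1])

```text
time: 3.4
tool_pos: [0.5011, -0.0113, 0.208]
ee_rot: [3.14, 0.001, 2.725]
wrist_force: [-0.2, 2.7, 2.5]
width: 0.0003
finger_force: 1.5
```

>>> move_arm(deltas=[0,0,0,0,0,0.1,1,0,0,0,0,0,0.2,1,0,0,0,0,0,0.2,1])

```text
time: 3.7
tool_pos: [0.5012, -0.0113, 0.2055]
ee_rot: [3.141, 0.0, 2.725]
wrist_force: [1.4, 3.2, 3.2]
width: 0.0004
finger_force: 1.6
```

>>> move_arm(deltas=[0,0,0,0,0,0.1,1,0,0,0,0,0,0.1,1,0,0,0,0,0,0.1,1])

```text
time: 4.0
tool_pos: [0.5013, -0.0113, 0.2052]
ee_rot: [3.14, 0.001, 2.725]
wrist_force: [0.6, 3.5, 5.4]
width: 0.0003
finger_force: 2.6
```

>>> move_arm(deltas=[0,0,0,0,0,0.1,1,0,0,0,0,0,0.1,1,0,0,0,0,0,0.1,1])

```text
time: 4.3
tool_pos: [0.5013, -0.0114, 0.2051]
ee_rot: [3.14, 0.002, 2.725]
wrist_force: [-0.4, 3.1, 7.1]
width: 0.0003
finger_force: 4.0
```

>>> move_arm(deltas=[0,0,0,0,0,0.05,1,0,0,0,0,0,0.05,1,0,0,0,0,0,0.05,1])

```text
time: 4.6
tool_pos: [0.5013, -0.0113, 0.205]
ee_rot: [3.14, 0.002, 2.725]
wrist_force: [-0.7, 3.1, 10.3]
width: 0.0005
finger_force: 4.8
```

>>> move_arm(deltas=[0,0,0,0,0,-1,1,0,0,0,0,0,-4,1,0,0,0,0,0,-5,1,0,0,0,0,2.5,-5,1,0,0,0,0,5.1,-5,1,0,0,0,0,5.1,-5,1,0,0,0,0,5.1,-5,1])

```text
time: 5.3
tool_pos: [0.5212, 0.0345, 0.252]
ee_rot: [-3.14, -0.001, 2.725]
wrist_force: [0.5, 0.7, -0.1]
width: 0.0002
finger_force: 0.0
```

```bash
python3 st.py; cat > chk.py <<'E'
from h import *
import sys
o,s=snap(sys.argv[1],sys.argv[2]); P,ok,s=cloud(sys.argv[2]); p=(.50985,.00964,1.16363)
c,d=np.cos(p[2]),np.sin(p[2]); D=P-np.array([p[0],p[1],0]); x=c*D[...,0]+d*D[...,1]; y=-d*D[...,0]+c*D[...,1]
for v in np.arange(-.09,.12,.01):
    k=ok&(abs(x-v)<.005)&(abs(y)<.015)&(P[...,2]>.19)&(P[...,2]<.26)
    print('%.2f'%v,k.sum(),'%.4f'%(np.median(P[k][:,2]) if k.sum()>3 else 0))
E
python3 chk.py wrist w1
```

```text
t 5.3 [0.52121992 0.03452964 0.25198945] [-3.13966527e+00 -1.36355294e-03  2.72527012e+00] F [ 0.51682033  0.68312111 -0.1267998 ] w 0.0002192446359158625
in last 0.02735741641880018 -0.0005838678580573787 0.25198944679604185
-0.022 [ 0.00678505 -4.9270035   4.70846325]
0.03 [0.05439659 0.272769   4.69850622]
0.09 [0.109333   6.27250649 4.68701734]
-0.09 664 0.2044
-0.08 641 0.2043
-0.07 626 0.2043
-0.06 617 0.2043
-0.05 619 0.2043
-0.04 617 0.2042
-0.03 626 0.2042
-0.02 616 0.2042
-0.01 624 0.2042
-0.00 612 0.2045
0.01 592 0.2062
0.02 534 0.2080
0.03 572 0.2099
0.04 562 0.2114
0.05 676 0.2132
0.06 714 0.2159
0.07 740 0.2188
0.08 765 0.2217
0.09 804 0.2246
0.10 823 0.2275
0.11 449 0.2297
```

The arch is flush. Next is the ball.

>>> move_arm(deltas=[0,0,0,0,0.2,1.2,1,0,0,0,0,0.2,2.4,1,0,0,0,0,0.2,3.4,1,0,0,0,0,0.2,3.6,1,0,0,0,0,0.2,3.8,1,0,0,0,0,0.2,4.0,1,0,0,0,0,0.2,4.2,1,0,0,0,0,0.2,4.2,1])

```text
time: 6.15
tool_pos: [0.5226, 0.0368, 0.2113]
ee_rot: [3.141, 0.001, 2.725]
wrist_force: [-0.3, -0.5, -0.2]
width: 0.0004
finger_force: 0.0
```

>>> move_arm(deltas=[0,0,0,0,0,0.1,1,0,0,0,0,0,0.2,1,0,0,0,0,0,0.3,1,0,0,0,0,0,0.3,1])

```text
time: 6.55
tool_pos: [0.5228, 0.0373, 0.2084]
ee_rot: [3.14, 0.001, 2.725]
wrist_force: [2.1, 1.0, 3.0]
width: 0.0006
finger_force: 1.3
```

>>> move_arm(deltas=[0,0,0,0,0,0.1,1,0,0,0,0,0,0.2,1,0,0,0,0,0,0.3,1,0,0,0,0,0,0.3,1])

```text
time: 6.95
tool_pos: [0.5225, 0.0368, 0.2049]
ee_rot: [3.141, 0.0, 2.725]
wrist_force: [1.6, 1.2, 2.7]
width: 0.0003
finger_force: 1.4
```

>>> move_arm(deltas=[0,0,0,0,0,0.1,1,0,0,0,0,0,0.2,1,0,0,0,0,0,0.2,1])

```text
time: 7.25
tool_pos: [0.5226, 0.0368, 0.2041]
ee_rot: [3.141, 0.001, 2.725]
wrist_force: [1.4, 1.1, 5.6]
width: 0.0006
finger_force: 3.2
```

>>> move_arm(deltas=[0,0,0,0,0,0.1,1,0,0,0,0,0,0.15,1,0,0,0,0,0,0.15,1])

```text
time: 7.55
tool_pos: [0.5228, 0.0367, 0.2037]
ee_rot: [3.14, 0.003, 2.725]
wrist_force: [-0.7, 1.6, 8.3]
width: 0.0004
finger_force: 4.7
```

>>> move_arm(deltas=[0,0,0,0,0,-1,1,0,0,0,0,0,-4,1,0,0,0,0,0,-5,1,0,0,0,0,3,-5,1,0,0,0,0,6,-5,1,0,0,0,0,6,-5,1,0,0,0,0,6,-5,1])

```text
time: 8.25
tool_pos: [0.5462, 0.0913, 0.2503]
ee_rot: [-3.139, -0.002, 2.725]
wrist_force: [-0.4, -0.4, 0.8]
width: 0.0002
finger_force: 0.0
```

```bash
python3 st.py; python3 chk.py wrist w2
```

```text
t 8.25 [0.54619558 0.09134342 0.25029408] [-3.13936811e+00 -1.79967999e-03  2.72541466e+00] F [-0.41301214 -0.39282716  0.80711591] w 0.00019480844929835268
in last 0.08941706657389367 -0.0010189268268766885 0.25029408353824006
-0.022 [-6.66691805e-03 -1.11320691e+01  4.55417867e+00]
0.03 [ 0.04019303 -5.93229289  4.54269587]
0.09 [0.09426221 0.06744886 4.5294465 ]
-0.09 660 0.2044
-0.08 661 0.2043
-0.07 633 0.2043
-0.06 635 0.2043
-0.05 625 0.2043
-0.04 634 0.2043
-0.03 640 0.2042
-0.02 631 0.2042
-0.01 629 0.2043
-0.00 625 0.2042
0.01 628 0.2042
0.02 630 0.2042
0.03 633 0.2041
0.04 623 0.2040
0.05 630 0.2041
0.06 620 0.2047
0.07 620 0.2058
0.08 554 0.2070
0.09 609 0.2082
0.10 563 0.2092
0.11 565 0.2100
```

The ball is flush. Last is the toe.

>>> move_arm(deltas=[0,0,0,0.1,0,1.2,1,0,0,0,0.1,0,2.4,1,0,0,0,0.1,0,3.4,1,0,0,0,0.1,0,3.7,1,0,0,0,0.1,0,3.9,1,0,0,0,0.1,0,4.1,1,0,0,0,0.1,0,4.2,1,0,0,0,0.1,0,4.2,1])

```text
time: 9.1
tool_pos: [0.5459, 0.092, 0.2098]
ee_rot: [3.141, 0.001, 2.725]
wrist_force: [-0.1, -0.3, 0.2]
width: 0.0003
finger_force: 0.0
```

>>> move_arm(deltas=[0,0,0,0,0,0.1,1,0,0,0,0,0,0.2,1,0,0,0,0,0,0.3,1,0,0,0,0,0,0.3,1])

```text
time: 9.5
tool_pos: [0.5461, 0.0924, 0.2069]
ee_rot: [3.14, 0.001, 2.725]
wrist_force: [0.0, 2.0, 1.5]
width: 0.0004
finger_force: 1.0
```

>>> move_arm(deltas=[0,0,0,0,0,0.1,1,0,0,0,0,0,0.2,1,0,0,0,0,0,0.3,1,0,0,0,0,0,0.3,1])

```text
time: 9.9
tool_pos: [0.5459, 0.0922, 0.2036]
ee_rot: [3.141, 0.0, 2.725]
wrist_force: [1.0, 1.1, 2.8]
width: 0.0008
finger_force: 1.3
```

>>> move_arm(deltas=[0,0,0,0,0,0.1,1,0,0,0,0,0,0.2,1,0,0,0,0,0,0.2,1])

```text
time: 10.2
tool_pos: [0.546, 0.0922, 0.2021]
ee_rot: [3.141, 0.001, 2.725]
wrist_force: [1.4, 2.6, 3.1]
width: 0.0005
finger_force: 2.4
```

>>> move_arm(deltas=[0,0,0,0,0,0.1,1,0,0,0,0,0,0.2,1,0,0,0,0,0,0.2,1])

```text
time: 10.5
tool_pos: [0.5462, 0.0922, 0.2008]
ee_rot: [3.14, 0.002, 2.725]
wrist_force: [-0.0, 2.7, 6.7]
width: 0.0003
finger_force: 3.4
```

>>> move_arm(deltas=[0,0,0,0,0,0.1,1,0,0,0,0,0,0.1,1,0,0,0,0,0,0.1,1])

```text
time: 10.8
tool_pos: [0.5463, 0.0921, 0.2003]
ee_rot: [3.14, 0.003, 2.725]
wrist_force: [0.3, 1.7, 7.7]
width: 0.0005
finger_force: 4.0
```

>>> move_arm(deltas=[0,0,0,0,0,-1,1,0,0,0,0,0,-4,1,0,0,0,0,0,-7,1,0,0,0,0,0,-7,1,0,0,0,0,0,-7,1])

```text
time: 11.3
tool_pos: [0.5455, 0.0915, 0.2681]
ee_rot: [-3.14, -0.0, 2.724]
wrist_force: [0.0, 0.2, -0.3]
width: 0.0008
finger_force: 0.0
```

```bash
python3 st.py; python3 chk.py wrist w3
```

```text
t 11.3 [0.54551558 0.09146172 0.26807257] [-3.14035912e+00 -3.70078765e-04  2.72422373e+00] F [ 0.02523512  0.208604   -0.32717096] w 0.0008290182570395158
in last 0.08925640497726642 -0.00034766863524740566 0.26807256729298545
-0.022 [ -0.08107756 -11.11762754   6.3209459 ]
0.03 [-0.02802499 -5.91790211  6.31455151]
0.09 [0.03318952 0.08178108 6.30717336]
-0.09 579 0.2044
-0.08 580 0.2042
-0.07 548 0.2043
-0.06 554 0.2044
-0.05 558 0.2043
-0.04 556 0.2043
-0.03 559 0.2043
-0.02 539 0.2042
-0.01 550 0.2041
-0.00 545 0.2041
0.01 550 0.2041
0.02 550 0.2041
0.03 547 0.2040
0.04 544 0.2039
0.05 541 0.2039
0.06 548 0.2038
0.07 545 0.2038
0.08 549 0.2037
0.09 539 0.2037
0.10 541 0.2036
0.11 480 0.2036
```

All three parts are level with the heel and the arm is clear, so I'm handing in.

```bash
python3 -c "
from bench import robot
print(robot.close_job())"
```

```text
the job is handed in; nothing more can be done
None
```

I pressed the arch, ball and toe flush in that order with peak readings of about 8–10 N. The wrist camera's depth then showed the whole sole level to under 1 mm, and I handed the job in at about 11 s with the arm clear; the hand-in gave no verdict.

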